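# Slide the tube-support spacer along the jig rail into the marked pocket

### The arm

A 7-joint arm with a two-finger parallel gripper is mounted at the origin on the work surface. World frame = base frame: x ahead of the robot, y to its left, z up, the work surface at z = 0. Lengths are in m, angles in rad, forces in N, time in s.
With the tool pointing down it reaches from about 0.4 to 0.85 m from the base axis. Payload 4.4 kg.
Tool frame: the origin (TCP) lies between the finger pads; the fingertips stand 8 mm ahead of it and the grasp point (between the pads) lies 11 mm behind it; y points along the fingers, x is the direction in which the jaws open and shut, and the axes are right-handed (so a half turn about y gives the same grasp; the last joint's range is limited). The gripper opens to 94 mm and grips with 3 to 60 N. Pads are 16 mm wide; open, the fingers measure 119 mm over their backs; the gripper's body (75 mm by 177 mm) begins 78 mm behind the grasp point.
Start: joints at [-1.278, 0.628, 0.038, 1.517, -0.027, 0.996, -0.02], TCP at [0.228, 0.609, 0.213] pointing down, gripper open.
Joint ranges: [-3.06, 3.06], [-0.37, 2.12], [-1.25, 1.32], [0.18, 2.47], [-1.1, 4.24], [0.23, 1.98], [-2.94, 2.94]. Speed limits (rad/s): [2.57, 2.57, 3.14, 3.14, 3.14, 3.14, 3.14].

### API

Orientations are given as a unit quaternion [w, x, y, z].
In Python, from workcell import ctrl gives the robot as it stands. The module is installed in compiled form; this text tells all that it offers.
- The arm moves only by the shell command python3 -m jog 'ROWS' [OPENING] [FORCE]. ROWS is text: rows parted by semicolons, each of 6 numbers parted by spaces: the shift along the world's x, y, z in cm, then the turn, a rotation vector about the world's x, y, z in degrees. In form: x y z wx wy wz; .... A call has 1 to 5 rows; each row is the pose to reach, as a shift and turn from the pose measured when the call began; what a row does not reach only later rows make up. A row lasts 1/10 s, in which the tool goes at most 50 mm and 8.59 degrees, less where a joint would pass 70% of its speed; a pose out of reach is approached as far as the arm can. A call with a gripper value outside its range is refused whole. OPENING is the closure, from 0 (fully open) to 1 (shut), set as the call begins (- or left out, the last holds). The fingers move at their own pace and stop on an object; FORCE is the grip in N (left out, the last holds). Time passes only in rows, so rows that repeat a pose let the fingers close. It gives the time, the measured TCP pose, the force and the opening at its end, in the units of the state.
- ctrl.sense(): the state, without advancing time (a new reading comes with each control period).
- ctrl.capture(name): name is "scene" or "top"; returns a dict with "img" (384x512x3 uint8, red, green, blue), "depth" (384x512 float32, m along the optical axis (not along the pixel's ray), 0 where there is no reading), "fx", "fy", "cx", "cy" (pixels), "origin" and "orientation" of the camera in the world. Camera axes: x right, y down, z forward; pixel columns grow to the right and rows downward; lengths in m; the calibration is good to about 2 mm. A picture is of the moment at which its call begins.
- ctrl.close_job(): hands the job in, once; it reports no verdict.
The state is a dict: "time_s": time; "q": joint angles; "qvel": joint speeds; "tau": joint torques, N m; "eef_pos": TCP position; "eef_rot": TCP orientation; "wrist_force": force on the tool from outside, world axes, zero at the start; "torque": the same for the moment, N m; "opening": finger opening in m.
Only numpy, scipy, OpenCV 4.12 (cv2) and the standard library are available. Lean on these libraries where they do the work, as an engineer would, in place of code of your own. Each camera call takes 0.05 s, during which the arm holds its last target. There are 200 camera calls.

### The job

With the fingertips, push the white ceramic spacer across the jig plate until it lies flat against the long rail, somewhere along its middle, then slide it along the rail, without letting it stray from the rail, into the corner pocket beside the green marker until it is fully home against the end stop. Keep it down on the plate all the time (do not pick it up or tip it), and leave everything else where it is.

Things in the scene. Friction and masses are not known exactly. Their poses are not given: they have to be found in the camera images.
- jig: fixed jig: dark plate 140 x 380 mm, 8 mm thick; origin on the table surface, plate top at z = 8 mm, plate from x = -75 to +65 mm and y = -190 to +190 mm. Own y runs along the rail; own x points away from the robot, towards the rail. An aluminium rail stands along its far side and there is a corner pocket at each end of the rail
- rail_mid (a point): middle of the rail's near face, at its top edge: jig x = +50 mm, y = 0, z = 18 mm. The rail stands 10 mm above the plate, runs from y = -165 to +165 mm
- pocket_a (a point): plate point under the centre of a spacer fully home in the pocket at the jig's +y end: jig x = +33, y = +125 mm. The pocket: rail, end stop (face at |y| = 150 mm) and a brass lip parallel to the rail, inner face 37 mm from it, 10 mm thick, |y| = 118 to 150 mm, flared mouth from |y| = 106 mm out to x = -3 mm; all 10 mm high
- pocket_b (a point): the same for the mirror-image pocket at the -y end: jig x = +33, y = -125 mm. A spacer fully home still stands 18 mm out of the pocket, so a finger can push its end without entering
- spacer: loose white glazed ceramic block, slides easily, with two dark holes and a blue square on top; 34 mm (own x) x 50 mm (own y) x 18 mm tall, about 60 to 130 g; origin at the centre of its underside. It starts near the middle of the plate, clear of the rail, turned by up to 0.5 rad from the rail's direction
- spacer_center (a point): centre of the spacer, 9 mm above its underside
- green_marker: upright green capped pin, 22 mm across, 30 mm tall, fixed on the plate at one end of the jig, just beyond an end stop at jig x = +33 mm, y = +175 or -175 mm (origin at its foot): it marks the pocket to fill
- red_marker: the same pin in red at the jig's other end: the pocket there is not to be used
- pot: terracotta pot with a green tube cactus, 112 mm across; loose bystander, leave it alone; origin at the centre of its underside
- mug: blue mug, 95 mm tall; loose bystander, leave it alone; origin at the centre of its underside
- jar: amber jar, 90 mm tall; loose bystander, leave it alone; origin at the centre of its underside
- tape: yellow tape roll, 100 mm across; loose bystander, leave it alone; origin at the centre of its underside
- wrench: wrench lying on the table beyond the jig; loose bystander, leave it alone
- collar: brass collar, 32 mm across, 24 mm tall, loose on a near corner of the jig plate; loose bystander, leave it alone; origin at the centre of its underside
- endcap: black rubber end cap, 30 mm across, 28 mm tall, loose on the other near corner of the jig plate; loose bystander, leave it alone; origin at the centre of its underside
Things that resemble listed ones, but are neither listed nor needed, are in the scene too. There is more than one size of the spacer; the one meant has the size given above.

How it is judged:
On the way, in this order (a step that is already met when the one before it is completed fails the run):
1. the spacer lies flat against the rail (within 3.5 mm and 0.12 rad), its centre still more than 30 mm short of either home position (x of spacer_center in the frame of jig above 0.0295 m and y of spacer_center in the frame of jig between -0.095 and 0.095 m and angle between the y axis of spacer and the y axis of jig, either way round below 0.12 rad), for 0.1 s.
2. the spacer is fully home in the pocket beside the green marker (x of spacer_center in the frame of jig above 0.0285 m and (y of spacer_center in the frame of jig above 0.122 m or y of spacer_center in the frame of jig below -0.122 m) and horizontal distance between spacer_center and green_marker below 0.07 m and angle between the y axis of spacer and the y axis of jig, either way round below 0.09 rad and z of spacer_center in the frame of jig below 0.0195 m and linear speed of spacer below 0.01 m/s), for 0.2 s.
At the end, for the whole second after the job is handed in: the spacer rests in the pocket beside the green marker: within 3 mm of the end stop, within 4.5 mm of the rail, square to it within 0.09 rad, flat on the plate and still (all of step 2); the robot touches nothing.
It fails at once if the spacer is lifted more than 6 mm off the plate or tipped by more than 0.25 rad (z of spacer_center in the frame of jig above 0.023 m or angle between spacer's own z axis and vertical above 0.25 rad).
It fails at once if the spacer leaves the plate or table (height (world z) of spacer_center below 0.013 m).
It fails at once if near the ends of the rail (centre more than 80 mm from the middle) the spacer is more than 10 mm away from the rail ((y of spacer_center in the frame of jig above 0.08 m or y of spacer_center in the frame of jig below -0.08 m) and x of spacer_center in the frame of jig below 0.023 m).
It fails at once if a bystander is moved by more than 15 mm (distance of any of pot, mug, jar, tape, wrench, collar, endcap from where it was at the start of the episode above 0.015 m).
It also fails if it takes over 38 s, if anything falls off the work surface, if the arm or the gripper's body presses on something with over 40 N, if the wrist force passes 120 N, or if a joint passes its speed limit or range.

## Working session

There is one attempt and no reset: what is moved stays moved. The work goes in short steps, Python scripts to look and compute and a shell command to move; the robot and the scene stay as the last step left them, time stands still between calls to the robot, and variables do not carry over. Pictures are saved under pics/ and viewed, about 8 in all and at most 12, crops included, and the job is handed in when it is done.

```bash
mkdir -p pics; cat > h.py <<'E'
import numpy as np, cv2
from scipy.spatial.transform import Rotation as R
from workcell import ctrl
def cap(n):
    c=ctrl.capture(n); q=c["orientation"]; c["R"]=R.from_quat([q[1],q[2],q[3],q[0]]).as_matrix(); c["o"]=np.array(c["origin"]); return c
def ray(c,uv,z):
    uv=np.atleast_2d(np.array(uv,float))
    d=np.c_[(uv[:,0]-c["cx"])/c["fx"],(uv[:,1]-c["cy"])/c["fy"],np.ones(len(uv))]@c["R"].T
    return c["o"]+d*((z-c["o"][2])/d[:,2])[:,None]
def save(n,img): cv2.imwrite("pics/"+n,cv2.cvtColor(img,cv2.COLOR_RGB2BGR))
E
python3 - <<'E'
from h import *
for n in("top","scene"):
    c=cap(n); save(n+"0.png",c["img"]); np.savez(n+"0.npz",**{k:v for k,v in c.items()}); print(n,c["o"],c["R"].round(3).tolist(),c["fx"])
s=ctrl.sense(); print(s["eef_rot"],s["eef_pos"],s["opening"],s["time_s"])
E
```

```text
top [ 0.42755883 -0.00654853  1.08779984] [[-0.02, -0.991, 0.13], [-1.0, 0.023, 0.021], [-0.024, -0.129, -0.991]] 352.56255791523853
scene [1.10920698 0.00464966 0.92016788] [[-0.005, 0.856, -0.517], [1.0, 0.004, -0.003], [-0.001, -0.517, -0.856]] 372.260329299541
[-0.58085563  0.58151595  0.40227967 -0.40325798] [0.2279876  0.60809262 0.21268073] 0.09414851383997036 0.1
```

View pics/top0.png

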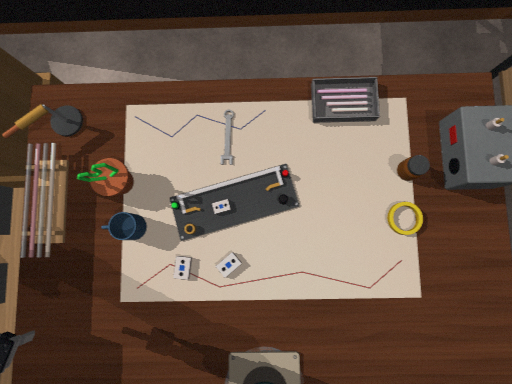

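View pics/scene0.png

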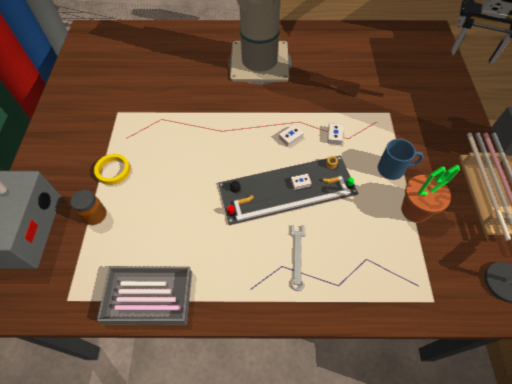

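```bash
cat >> h.py <<'E'
def blobs(m,lo,hi):
    n,l,s,ce=cv2.connectedComponentsWithStats(m.astype(np.uint8)); return [(ce[i],s[i,4],(l==i).astype(np.uint8)) for i in range(1,n) if lo<=s[i,4]<=hi]
def best(c,m,z,box):
    u0,u1,v0,v1=box; m2=np.zeros(m.shape,bool); m2[v0:v1,u0:u1]=m[v0:v1,u0:u1]
    b=max(blobs(m2,3,9999),key=lambda b:b[1]); return ray(c,b[0],z)[0],b
def J(p,jo,yaw):
    d=np.asarray(p)[...,:2]-jo; ca,sa=np.cos(yaw),np.sin(yaw); return np.stack([d[...,0]*ca+d[...,1]*sa,-d[...,0]*sa+d[...,1]*ca],-1)
E
python3 - <<'E'
from h import *
for n in("top","scene"):
    c=dict(np.load(n+"0.npz")); h=cv2.cvtColor(c["img"],cv2.COLOR_RGB2HSV); H,S,V=[h[...,i].astype(int) for i in range(3)]
    box=(160,310,150,250) if n=="top" else (210,365,150,230)
    g,gb=best(c,(abs(H-62)<15)&(S>150)&(V>90),.036,box); r,rb=best(c,((H<6)|(H>174))&(S>180)&(V>90),.036,box)
    yaw=np.arctan2(*(g-r)[[1,0]])-np.pi/2; mid=(g+r)[:2]/2; jo=mid-.033*np.array([np.cos(yaw),np.sin(yaw)])
    print(n,"g",g.round(4),gb[0],"r",r.round(4),rb[0],"L",np.linalg.norm(g-r),"yaw",yaw,"jo",jo)
    # white blocks: bright unsaturated; fill holes via contour
    m=(S<40)&(V>150)
    for ce,a,bm in blobs(m,40,900):
        k=cv2.findContours(bm,0,2)[0][0]; z=.026 if cv2.pointPolygonTest(np.float32([[160,190],[290,160],[305,205],[180,245]]) if n=="top" else np.float32([[210,180],[350,150],[365,200],[220,225]]),tuple(map(float,ce)),0)>0 else .018
        p=ray(c,k[:,0]+0.,z); (q0,sz,an)=cv2.minAreaRect(np.float32(p[:,:2]*1000)); print(ce.round(),a,np.round(q0),np.round(sz,1),round(an,1),"jig",J(np.array(q0)/1000,jo,yaw).round(4))
c=np.load("top0.npz")["img"]; save("crop1.png",cv2.resize(c[150:290,150:310],None,fx=4,fy=4,interpolation=2))
E
```

```text
top g [0.5369 0.2614 0.036 ] [173.96 204.6 ] r [ 0.627  -0.0747  0.036 ] [284.68965517 172.55172414] L 0.34788848203249717 yaw 0.2618407265871716 jo [0.5500577  0.08480869]
[344.  96.] 75 [ 871. -270.] [  5.  138.3] 0.2 jig [ 0.2185 -0.4259]
[347. 102.] 89 [ 850. -278.] [  8.4 125.2] 0.6 jig [ 0.1953 -0.4282]
[349. 109.] 90 [ 828. -285.] [  9.5 109.5] 0.2 jig [ 0.173  -0.4292]
[227. 131.] 180 [767. 105.] [ 28.4 146.1] 83.4 jig [ 0.2146 -0.0363]
[ 52. 155.] 56 [703. 656.] [ 7.2 80.6] 89.6 jig [0.2954 0.5119]
[225. 158.] 48 [678. 107.] [34.4 25.4] 88.6 jig [ 0.1288 -0.0121]
[239. 180.] 432 [610.  81.] [ 57.1 291.5] 4.9 jig [ 0.0571 -0.0193]
[221. 206.] 140 [531. 121.] [32.4 49.1] 14.1 jig [-0.0092  0.0398]
[228. 265.] 286 [355. 102.] [45.5 66. ] 39.1 jig [-0.1834  0.0671]
[181. 268.] 278 [349. 242.] [45.6 65.1] 83.0 jig [-0.1537  0.2038]
scene g [0.5412 0.2583 0.036 ] [350.275 181.3  ] r [ 0.6323 -0.075   0.036 ] [230.66037736 209.26415094] L 0.3455257137138017 yaw 0.26660982644263087 jo [0.55490768 0.0829151 ]
[292. 134.] 154 [353. 102.] [47.3 60.2] 36.1 jig [-0.1898  0.0714]
[335. 131.] 127 [344. 240.] [34.7 61.8] 84.7 jig [-0.1619  0.2069]
[301. 180.] 112 [530. 120.] [32.6 50.5] 15.5 jig [-0.0141  0.0426]
[290. 203.] 643 [588.  91.] [ 62.2 326.4] 15.4 jig [ 0.0337 -0.0004]
[297. 257.] 425 [758. 100.] [ 34.8 175.3] 86.7 jig [ 0.2003 -0.0371]
[142. 283.] 134 [ 830. -286.] [  5.  109.3] 0.3 jig [ 0.168  -0.4285]
[144. 291.] 154 [ 850. -279.] [  4.9 125.1] 0.3 jig [ 0.1889 -0.4269]
[146. 299.] 122 [ 869. -273.] [  4.8 140.3] 0.3 jig [ 0.2093 -0.4256]
```

View pics/crop1.png

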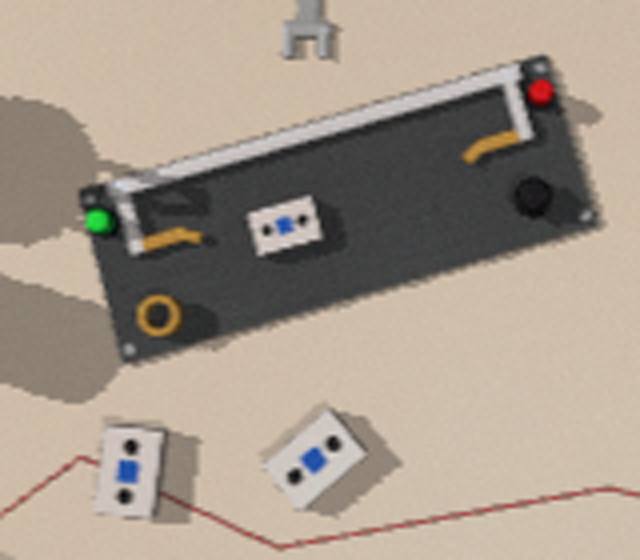

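Candidates, as top-view pixels: (221,206) measures about 33x50 mm and sits on the plate. (228,265) and (181,268) measure about 46x66 mm and sit on the table. Only the one on the plate matches 34x50, and the crop confirms it. The green marker at (174,205) is at the jig's +y end.

```bash
cat >> h.py <<'E'
JO=np.array([.5525,.0839]); YAW=.264
def W(x,y): 
    c,s=np.cos(YAW),np.sin(YAW); return JO+[x*c-y*s,x*s+y*c]
def go(x,y,z,jaw=None):
    s=ctrl.sense(); q=s["eef_rot"]; r=R.from_quat([q[1],q[2],q[3],q[0]]); M=r.as_matrix(); d=(np.r_[W(x,y),z]-s["eef_pos"])*100
    out=d.round(2).tolist()
    if jaw is not None:
        a=YAW+jaw; X=np.array([np.cos(a),np.sin(a),0]); X=X*np.sign(X@M[:,0]); Y=np.array([0,0,-1]); T=np.c_[X,Y,np.cross(X,Y)]
        out+=np.degrees((R.from_matrix(T)*r.inv()).as_rotvec()).round(1).tolist()
    print("t",s["time_s"],"jig",J(s["eef_pos"],JO,YAW).round(4),"z",s["eef_pos"][2].round(4),"F",np.round(s["wrist_force"],1),"open",s["opening"],"->",out)
E
python3 - <<'E'
from h import *
s=ctrl.sense(); q=s["eef_rot"]; print(R.from_quat([q[1],q[2],q[3],q[0]]).as_matrix().round(3))
go(-.06,.041,.10,np.pi/2); print(W(0,.041))
E
```

```text
[[ 0.351 -0.001 -0.936]
 [ 0.936 -0.002  0.351]
 [-0.002 -1.     0.   ]]
t 0.1 jig [-0.1765  0.5907] z 0.2127 F [ 0.5 -0.4 -0. ] open 0.09414851383997036 -> [25.59, -50.03, -11.27, 0.1, -0.0, 35.7]
[0.54180129 0.12347951]
```

```bash
python3 -m jog '2.2 -4.4 0 0 0 7; 4.4 -8.8 0 0 0 14; 6.6 -13.2 0 0 0 21; 8.8 -17.6 0 0 0 28; 11 -21.5 0 0 0 35.7' 0.79 20
python3 -m jog '2.2 -4.4 0 0 0 0; 4.4 -8.8 0 0 0 0; 6.6 -13.2 0 0 0 0; 8.8 -17.6 0 0 0 0; 11 -21.5 0 0 0 0'
python3 -c "
from h import *
go(-.06,.041,.06,np.pi/2)"
```

```text
time_s: 0.6
eef_pos: [0.3385, 0.3905, 0.2124]
eef_rot: [0.428, -0.429, -0.562, 0.563]
wrist_force: [0.8, 0.0, 0.4]
opening: 0.0576
time_s: 1.1
eef_pos: [0.4488, 0.1728, 0.2123]
eef_rot: [0.428, -0.429, -0.561, 0.563]
wrist_force: [0.7, -0.1, 0.4]
opening: 0.0203
t 1.1 jig [-0.0769  0.1129] z 0.2123 F [ 0.7 -0.1  0.4] open 0.020312816303604864 -> [3.5, -6.5, -15.23, 0.2, -0.0, -0.3]
```

```bash
python3 -m jog '1.2 -2.2 -3 0 0 0; 2.4 -4.4 -6 0 0 0; 3.5 -6.5 -9 0 0 0; 3.5 -6.5 -13 0 0 0; 3.5 -6.5 -15.2 0 0 0'
python3 - <<'E'
from h import *
go(-.06,.041,.023,np.pi/2)
c=cap("scene"); save("s2.png",cv2.resize(c["img"][110:250,200:380],None,fx=4,fy=4,interpolation=2))
E
```

```text
time_s: 1.6
eef_pos: [0.4828, 0.1063, 0.0577]
eef_rot: [0.429, -0.429, -0.56, 0.564]
wrist_force: [-0.0, -0.3, 0.4]
opening: 0.0196
t 1.6 jig [-0.0615  0.0398] z 0.0577 F [-0.  -0.3  0.4] open 0.019565834762399665 -> [0.11, 0.15, -3.47, 0.3, -0.2, -0.1]
```

View pics/s2.png

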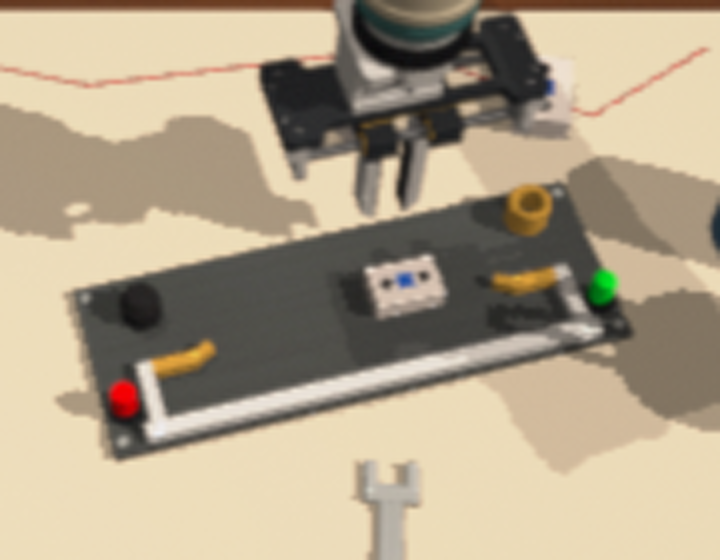

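The fingertips (crop 370,210 and 405,203) hover behind the near face of the spacer (crop 405,282), with nothing in the way. I'll lower them and push.

```bash
python3 -m jog '0.1 0.1 -2 0 0 0; 0.1 0.1 -3.5 0 0 0; 0.1 0.1 -3.5 0 0 0; 1 0.4 -3.5 0 0 0; 2 0.7 -3.5 0 0 0'
python3 -m jog '0.6 0.16 0 0 0 0; 1.2 0.33 0 0 0 0; 1.8 0.5 0 0 0 0; 2.4 0.65 0 0 0 0; 2.8 0.76 0 0 0 0'
python3 - <<'E'
from h import *
go(.008,.041,.023,np.pi/2)
c=cap("scene"); save("s3.png",cv2.resize(c["img"][110:250,200:380],None,fx=4,fy=4,interpolation=2))
E
```

```text
time_s: 2.15
eef_pos: [0.5026, 0.1141, 0.0218]
eef_rot: [0.429, -0.428, -0.56, 0.565]
wrist_force: [-0.5, 0.0, 0.2]
opening: 0.0196
time_s: 2.65
eef_pos: [0.5312, 0.1218, 0.0219]
eef_rot: [0.429, -0.428, -0.56, 0.565]
wrist_force: [0.2, 0.6, 0.3]
opening: 0.0196
t 2.65 jig [-0.0107  0.0421] z 0.0219 F [0.2 0.6 0.3] open 0.019644214233975926 -> [1.83, 0.38, 0.11, 0.3, -0.3, -0.2]
```

View pics/s3.png

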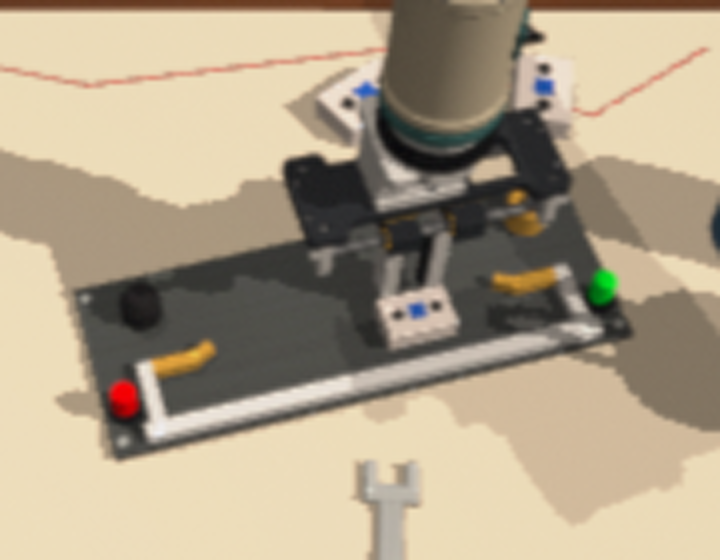

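The spacer (crop 418,315) is square against both fingertips and has about 18 mm left to the rail. I'll do the rest slowly and watch the force.

```bash
python3 -m jog '0.4 0.1 0 0 0 0; 0.8 0.2 0 0 0 0; 1.2 0.3 0 0 0 0; 1.5 0.4 0 0 0 0; 1.7 0.45 0 0 0 0'
python3 -m jog '0.1 0.03 0 0 0 0; 0.2 0.06 0 0 0 0; 0.2 0.06 0 0 0 0'
python3 -c "
from h import *
go(.008,.041,.023)
c=cap('top'); save('t4.png',cv2.resize(c['img'][150:250,160:310],None,fx=5,fy=5,interpolation=2))
c=cap('scene'); save('s4.png',cv2.resize(c['img'][140:240,210:370],None,fx=5,fy=5,interpolation=2))"
```

```text
time_s: 3.2
eef_pos: [0.5465, 0.1258, 0.0215]
eef_rot: [0.43, -0.428, -0.558, 0.566]
wrist_force: [-7.2, -1.3, 4.3]
opening: 0.02
time_s: 3.5
eef_pos: [0.5464, 0.1258, 0.0212]
eef_rot: [0.431, -0.427, -0.557, 0.567]
wrist_force: [-5.6, -1.4, 2.6]
opening: 0.0197
t 3.5 jig [0.0051 0.042 ] z 0.0212 F [-5.6 -1.4  2.6] open 0.019743986627013318 -> [0.31, -0.02, 0.18]
```

View pics/s4.png

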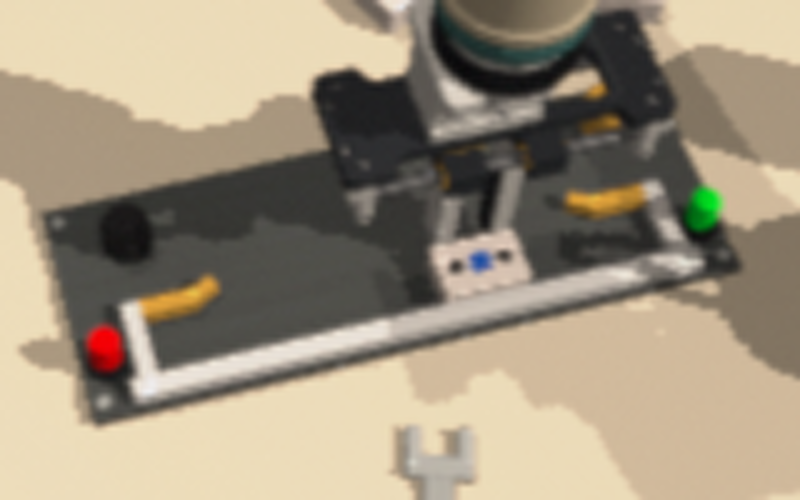

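```bash
sed -i 's/^JO=.*YAW/JO=np.array([.5496,.0831]); YAW/' h.py
python3 -m jog '0.15 0.04 0 0 0 0; 0.3 0.08 0 0 0 0; 0.3 0.08 0 0 0 0; -0.3 -0.1 0 0 0 0; -1.5 -0.4 0 0 0 0'
python3 -m jog '-0.5 -0.1 2 0 0 0; -0.5 -0.1 5 0 0 0; -0.5 -0.1 7 0 0 0' 1
python3 - <<'E'
from h import *
c=cap("top"); save("t5.png",cv2.resize(c["img"][150:250,160:310],None,fx=5,fy=5,interpolation=2))
go(.032,-.02,.09,np.pi/2)
E
```

```text
time_s: 4.1
eef_pos: [0.5342, 0.1226, 0.0215]
eef_rot: [0.43, -0.428, -0.559, 0.565]
wrist_force: [0.0, -0.1, 0.2]
opening: 0.0198
time_s: 4.4
eef_pos: [0.5315, 0.1223, 0.0934]
eef_rot: [0.429, -0.429, -0.561, 0.564]
wrist_force: [0.6, 0.1, 0.0]
opening: 0.0013
t 4.45 jig [-0.0053  0.0426] z 0.096 F [-0.5  0.6  1.6] open 0.0005236011752006998 -> [5.24, -5.07, -0.6, 0.2, 0.1, -0.2]
```

View pics/t5.png

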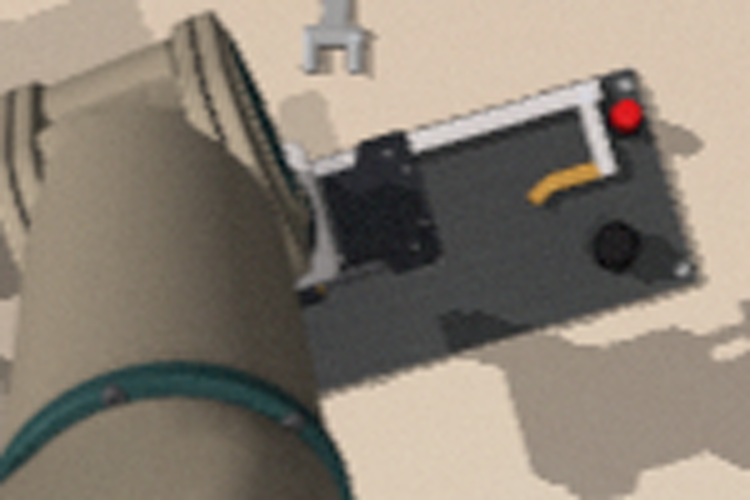

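The arm hides the spacer in the top view, so I'll move to the pushing side and check with the scene camera.

```bash
python3 -m jog '1 -3 0 0 0 0; 3 -5.1 0 0 0 0; 5.2 -5.1 0 0 0 0; 5.2 -5.1 0 0 0 0'
python3 - <<'E'
from h import *
c=cap("scene"); save("s6.png",cv2.resize(c["img"][140:240,210:370],None,fx=5,fy=5,interpolation=2))
h=cv2.cvtColor(c["img"],cv2.COLOR_RGB2HSV).astype(int)
m=(h[...,0]>100)&(h[...,0]<125)&(h[...,1]>130)&(h[...,2]>80)
p,b=best(c,m,.026,(285,330,165,215)); print("blue",b[0],b[1],J(p,JO,YAW))
go(.032,-.02,.023,np.pi/2)
E
```

```text
time_s: 4.85
eef_pos: [0.5899, 0.071, 0.0964]
eef_rot: [-0.427, 0.433, 0.563, -0.56]
wrist_force: [0.7, 0.2, 0.4]
opening: 0.0004
blue [305.4 191.8] 5 [0.03255108 0.04093645]
t 4.9 jig [ 0.0335 -0.0207] z 0.096 F [-0.2 -0.1 -1. ] open 0.00022380110563867056 -> [-0.16, 0.03, -7.3, 0.1, 0.3, -0.1]
```

View pics/s6.png

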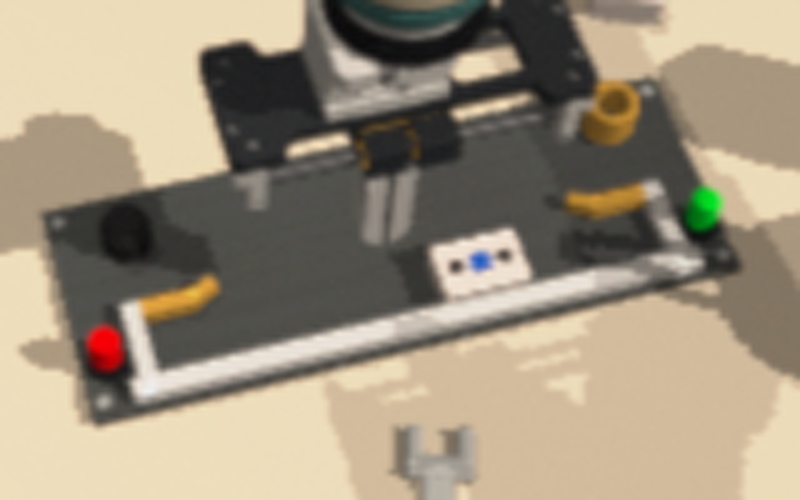

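The spacer (crop 480,262) lies against the rail, with y about +41 mm. The closed fingers hover beyond its -y end. I'll lower them and push along +y.

```bash
python3 -m jog '-0.2 0 -4 0 0 0; -0.2 0 -7.3 0 0 0; -0.2 0 -7.3 0 0 0; -0.45 0.95 -7.3 0 0 0; -0.7 1.9 -7.3 0 0 0'
python3 -m jog '-0.13 0.5 0 0 0 0; -0.26 1 0 0 0 0; -0.38 1.5 0 0 0 0; -0.5 2 0 0 0 0; -0.63 2.5 0 0 0 0'
python3 - <<'E'
from h import *
go(.032,.0875,.023,np.pi/2)
c=cap("scene"); save("s7.png",cv2.resize(c["img"][140:240,210:370],None,fx=5,fy=5,interpolation=2))
h=cv2.cvtColor(c["img"],cv2.COLOR_RGB2HSV).astype(int)
m=(h[...,0]>100)&(h[...,0]<125)&(h[...,1]>130)&(h[...,2]>80)
p,b=best(c,m,.026,(285,350,165,215)); print("blue",b[0],b[1],J(p,JO,YAW))
E
```

```text
time_s: 5.4
eef_pos: [0.5811, 0.0923, 0.0246]
eef_rot: [-0.427, 0.432, 0.563, -0.561]
wrist_force: [-0.1, 0.7, -0.2]
opening: 0.0005
time_s: 5.9
eef_pos: [0.5761, 0.1162, 0.0261]
eef_rot: [-0.426, 0.433, 0.563, -0.56]
wrist_force: [-0.4, -2.7, 7.6]
opening: 0.0008
t 5.9 jig [0.0342 0.0251] z 0.0261 F [-0.4 -2.7  7.6] open 0.0008105677156475876 -> [-1.84, 5.97, -0.31, 0.1, 0.6, -0.1]
blue [312.16666667 190.16666667] 6 [0.03233868 0.06102305]
```

View pics/s7.png

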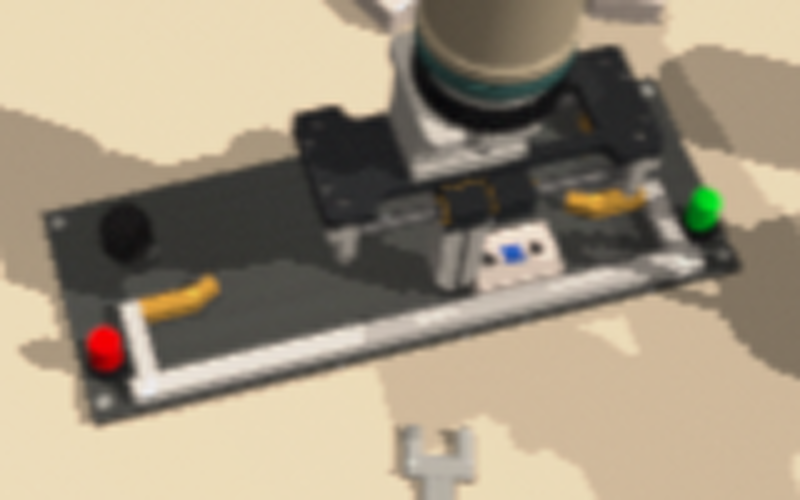

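The vertical force of 7.6 N is unexpected, so I'll back off a little and re-read it before pushing on.

```bash
python3 -m jog '0 0 0 0 0 0; 0 0 0 0 0 0'; python3 -m jog '0.1 -0.4 0 0 0 0; 0.1 -0.4 0 0 0 0;0.1 -0.4 0 0 0 0'; python3 -m jog '0 0 -0.3 0 0 0; 0 0 -0.3 0 0 0;0 0 -0.3 0 0 0'
python3 -c "
from h import *
go(.032,.0875,.023,np.pi/2)"
```

```text
time_s: 6.15
eef_pos: [0.5762, 0.1179, 0.0267]
eef_rot: [-0.426, 0.433, 0.564, -0.56]
wrist_force: [-0.2, -0.4, 1.8]
opening: 0.0007
time_s: 6.45
eef_pos: [0.5771, 0.1135, 0.0265]
eef_rot: [-0.426, 0.433, 0.564, -0.56]
wrist_force: [0.4, 0.3, -0.4]
opening: 0.0009
time_s: 6.75
eef_pos: [0.5768, 0.1136, 0.0232]
eef_rot: [-0.426, 0.432, 0.564, -0.56]
wrist_force: [0.1, 0.2, 0.1]
opening: 0.0006
t 6.75 jig [0.0343 0.0223] z 0.0232 F [0.1 0.2 0.1] open 0.0005960900717205063 -> [-1.92, 6.23, -0.02, 0.1, 0.6, -0.1]
```

Free at z=23 mm with no load, so the up-force came from contact with the spacer's end. I'll push lower and slower, in short calls.

```bash
python3 -m jog '-0.1 0 -0.4 0 0 0; -0.2 0.4 -0.4 0 0 0; -0.3 0.8 -0.4 0 0 0; -0.4 1.2 -0.4 0 0 0; -0.5 1.6 -0.4 0 0 0'
python3 -m jog '-0.1 0.4 -0.1 0 0 0; -0.2 0.8 -0.1 0 0 0; -0.3 1.2 -0.1 0 0 0; -0.4 1.5 -0.1 0 0 0; -0.5 1.9 -0.1 0 0 0'
python3 - <<'E'
from h import *
go(.032,.0875,.020,np.pi/2)
c=cap("scene"); save("s8.png",cv2.resize(c["img"][140:240,210:370],None,fx=5,fy=5,interpolation=2))
h=cv2.cvtColor(c["img"],cv2.COLOR_RGB2HSV).astype(int)
m=(h[...,0]>100)&(h[...,0]<125)&(h[...,1]>130)&(h[...,2]>80)
p,b=best(c,m,.026,(285,350,165,215)); print("blue",b[0],b[1],J(p,JO,YAW))
E
```

```text
time_s: 7.25
eef_pos: [0.5717, 0.1302, 0.0193]
eef_rot: [-0.426, 0.432, 0.564, -0.56]
wrist_force: [-0.9, 0.2, 0.4]
opening: 0.0004
time_s: 7.75
eef_pos: [0.5667, 0.1493, 0.0183]
eef_rot: [-0.426, 0.432, 0.564, -0.56]
wrist_force: [0.2, -0.5, 0.4]
opening: 0.0004
t 7.75 jig [0.0338 0.0595] z 0.0183 F [ 0.2 -0.5  0.4] open 0.0003844861844155023 -> [-0.9, 2.66, 0.17, 0.1, 0.6, -0.1]
blue [324.2 187.4] 5 [0.03239022 0.0968494 ]
```

View pics/s8.png

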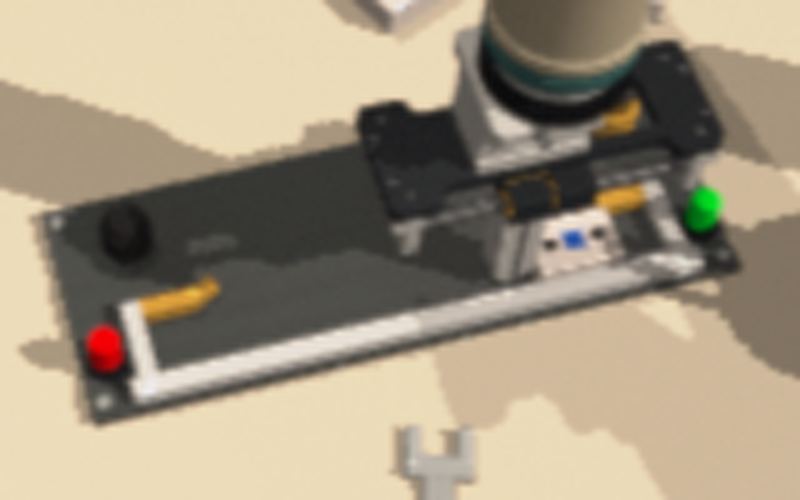

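The spacer (crop 572,240) is tight on the rail and entering the mouth, at y of about 97 mm. Forces are low. There are 28 mm to go.

```bash
python3 -m jog '-0.1 0.4 0 0 0 0; -0.2 0.8 0 0 0 0; -0.3 1.2 0 0 0 0; -0.4 1.6 0 0 0 0; -0.53 2 0 0 0 0'
python3 -m jog '-0.05 0.2 0 0 0 0; -0.1 0.4 0 0 0 0; -0.15 0.6 0 0 0 0; -0.2 0.8 0 0 0 0; -0.2 0.8 0 0 0 0'
python3 -c "
from h import *
go(.032,.0875,.019,np.pi/2)"
```

```text
time_s: 8.3
eef_pos: [0.5611, 0.1708, 0.0183]
eef_rot: [-0.426, 0.432, 0.564, -0.56]
wrist_force: [0.3, -0.5, -0.8]
opening: 0.0004
time_s: 8.8
eef_pos: [0.5595, 0.177, 0.0183]
eef_rot: [-0.426, 0.433, 0.564, -0.56]
wrist_force: [1.3, -3.4, 1.7]
opening: 0.0002
t 8.8 jig [0.034  0.0881] z 0.0183 F [ 1.3 -3.4  1.7] open 0.00021743637132564013 -> [-0.18, -0.11, 0.07, 0.1, 0.6, -0.1]
```

```bash
python3 -m jog '-0.1 0.3 0 0 0 0; -0.13 0.5 0 0 0 0; -0.13 0.5 0 0 0 0; -0.13 0.5 0 0 0 0'
python3 -m jog '0.25 -1 0 0 0 0; 0.5 -2 0 0 0 0; 0.5 -2 3 0 0 0; 0.5 -2 8 0 0 0; 0.3 -5 12 0 0 0'
python3 -m jog '-1 -5 2 0 0 0; -2 -10 4 0 0 0; -4 -15 4 0 0 0; -6 -19 4 0 0 0; -8 -23 4 0 0 0'
python3 - <<'E'
from h import *
go(.032,.0875,.019)
for n in("top","scene"):
    c=cap(n); h=cv2.cvtColor(c["img"],cv2.COLOR_RGB2HSV); H,S,V=[h[...,i].astype(int) for i in range(3)]
    box=(160,240,180,240) if n=="top" else (285,365,160,215)
    g,_=best(c,(abs(H-62)<15)&(S>150)&(V>90),.036,box)
    b,bb=best(c,(H>100)&(H<125)&(S>120)&(V>60),.026,box)
    print(n,bb[0],bb[1],"spacer",J(b,JO,YAW),"green",J(g,JO,YAW),"rel",J(b,JO,YAW)-J(g,JO,YAW))
    u,v=bb[0].astype(int); save(n+"9.png",cv2.resize(c["img"][v-25:v+25,u-35:u+35],None,fx=8,fy=8,interpolation=2))
a,b=cv2.imread("pics/top9.png"),cv2.imread("pics/scene9.png"); cv2.imwrite("pics/f9.png",cv2.resize(np.hstack([a,b]),(800,286)))
E
```

```text
time_s: 9.2
eef_pos: [0.5594, 0.1771, 0.0184]
eef_rot: [-0.425, 0.435, 0.562, -0.561]
wrist_force: [2.4, -10.2, 1.4]
opening: 0.0003
time_s: 9.7
eef_pos: [0.5627, 0.1324, 0.1402]
eef_rot: [-0.424, 0.432, 0.565, -0.561]
wrist_force: [1.0, 0.6, 0.8]
opening: 0.0006
time_s: 10.2
eef_pos: [0.482, -0.0993, 0.1806]
eef_rot: [-0.424, 0.433, 0.565, -0.56]
wrist_force: [0.5, -0.2, 0.3]
opening: 0.0004
t 10.2 jig [-0.1129 -0.1584] z 0.1806 F [ 0.5 -0.2  0.3] open 0.0003622977343084533 -> [7.57, 27.52, -16.16]
top [190.25 200.25] 8 spacer [0.03474029 0.12639746] green [0.03418739 0.17506522] rel [ 0.0005529  -0.04866776]
scene [333.875 185.125] 8 spacer [0.03227311 0.12594873] green [0.03762455 0.1712849 ] rel [-0.00535144 -0.04533616]
```

View pics/f9.png

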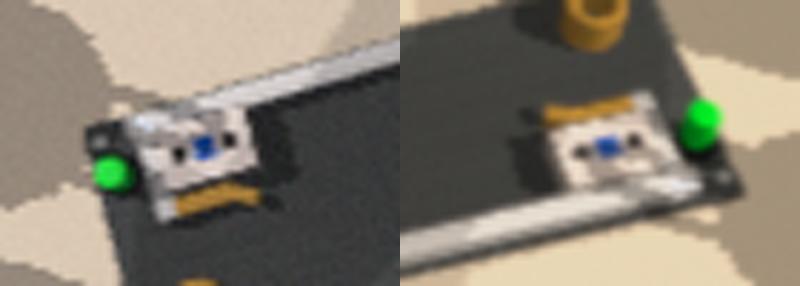

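The spacer is home: both views put it at jig x of about 33 mm and y of about 126 mm. It sits square between rail, lip and end stop, and the arm is clear.

```bash
python3 -c "
from workcell import ctrl
print(ctrl.close_job())"
```

```text
the job is handed in; nothing more can be done
None
```

The spacer is in the pocket beside the green marker (the jig's +y end), and the job is handed in. No verdict was reported.

I pushed the spacer flat against the rail with both fingertips, at jig y of about 41 mm. Then I slid it along the rail with the closed fingers until it stopped at the end stop. The clock read about 10.3 s of the 38 s allowed.

**Last checks that agreed:**
- **At the end stop:** the fingers stalled at jig y = 88 mm, against about 87.5 mm expected. They stayed there when I pushed to 10 N.
- **Position:** the top view gave the spacer's centre at jig (34.7, 126.4) mm and the scene view (32.3, 125.9) mm. Home is (33, 125).
- **Squareness and clearance:** the spacer looks square and flat in both views, judged by eye only. The arm is well clear, and I saw no bystander disturbed, but I did not measure them again.

**Checks that disagreed:**
- **Cameras:** the two views differ by up to about 6 mm on where the spacer lies relative to the green marker. I shifted the jig origin by 3 mm from where the spacer met the rail.
- **Vertical force:** about 8 N of upward force on the tool appeared early in the slide. I backed off and pushed lower, and it did not come back.

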